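# Shift the gauge test stand's gated selector from vent to test

### The job

Put the gauge test stand on test: push its black selector knob with the fingertips along the L-shaped slot, away from the red mark to the corner, then round the corner and fully home to the end by the green mark. Only push the knob from outside, never take it between the fingers or lift it, then leave it there. Leave everything else on the desk undisturbed.

Things in the scene. Friction and masses are not known exactly. Their poses are not given: they have to be found in the camera images.
- stand: blue pressure test stand, fixed; origin under the centre of its gate box (170 mm along its x, 160 along y). The box's flat grey top, 25.5 mm above the desk, has an L-shaped slot 18 mm wide: long leg 80 mm along the stand's +x (red mark to corner), short leg 60 mm along +y (corner to green mark). A cream gauge 120 mm square is fixed on it, 90 mm from the origin to +y, top 60 mm above the desk
- knob (a point): centre of the selector knob: upright black cylinder 22 mm across, 30 mm high, 27.5 to 57.5 mm above the desk. Its 14 mm stem passes through the slot with 2 mm play each side; a flange under the plate keeps it upright and captive. It slides with light friction, stays where left and stops against the slot's walls and ends. It starts in the long leg, 0 to 25 mm from the red end
- slot_start (a point): where the knob's axis stands at the red (vent) end of the slot, on the top of the plate, 25.5 mm above the desk
- slot_corner (a point): where the knob's axis stands at the corner of the slot, on the top of the plate (the stem can go 2 mm farther along the long leg before it meets the wall)
- slot_end (a point): where the knob's axis stands when hard against the green (test) end of the slot, on the top of the plate
- ref_gauge: chrome reference gauge, 80 mm dial standing on a brass stem and a round 60 mm foot, 130 mm high; origin at the centre of its underside. Bystander: leave it
- bezel_a: aluminium dial bezel, ring 96 mm across and 8 mm high, lying flat behind the stand; origin at the centre of its underside. Bystander: leave it
- bezel_b: second aluminium dial bezel, same size, lying at the left; origin at the centre of its underside. Bystander: leave it
- vial: amber glass vial with black cap, 26 mm across, 60 mm high; origin at the centre of its underside. Bystander: leave it
- hex_holder: steel hex key holder block 70 x 30 mm, keys up to 70 mm high; origin at the centre of its underside. Bystander: leave it
- driver: screwdriver 160 mm long lying on the desk; origin below its middle. Bystander: leave it
- selector: the sliding selector itself (knob, stem and flange in one); origin at the centre of the hidden flange's underside, 32.5 mm below the knob's centre
Mind the look-alikes: they are no part of the job. What is shaped like the selector but brown or orange is not meant.

How it is judged (in metres and radians):
On the way:
1. the knob has been pushed along the long leg into the corner (within 6 mm of it) (x of knob in the frame of stand above 0.034 m and y of knob in the frame of stand below -0.012 m), for 0.1 s.
At the end, for the whole second after the job is handed in: The knob is at rest in the short leg, within 5 mm of the slot's green end, upright within 7 degrees and not lifted (x of knob in the frame of stand between 0.034 and 0.046 m and y of knob in the frame of stand between 0.025 and 0.036 m and angle between knob's own z axis and vertical below 0.12 rad and z of knob in the frame of stand below 0.0475 m and linear speed of selector below 0.01 m/s); the robot touches nothing.
It fails at once if the knob is lifted (raised more than 5 mm) (z of knob in the frame of stand above 0.0475 m).
It fails at once if the knob is taken between the fingers (the grasp point comes within 10 mm of the knob's axis with the fingertips below the knob's top) (horizontal distance between the grasp point and knob below 0.01 m and z of the grasp point in the frame of stand below 0.072 m).
It fails at once if a bystander is moved more than 15 mm or tipped (distance of any of ref_gauge, bezel_a, bezel_b, vial, hex_holder, driver from where it was at the start of the episode above 0.015 m or angle between any of ref_gauge, vial, hex_holder's own z axis and vertical above 0.4 rad).
It also fails if it takes over 48 s, if anything falls off the work surface, if the arm or the gripper's body presses on something with over 40 N, if the wrist force passes 120 N, or if a joint passes its speed limit or range.

### The arm

A 6-joint arm with a two-finger parallel gripper is mounted at the origin on the work surface. World frame = base frame: x ahead of the robot, y to its left, z up, the work surface at z = 0. Lengths are in mm, angles in rad, forces in N, time in s.
With the tool pointing down it reaches from about 350 to 775 mm from the base axis. Payload 7.3 kg.
Tool frame: the origin (TCP) lies between the finger pads; the fingertips stand bot.tips_ahead ahead of it and the grasp point (between the pads) lies 6 mm ahead of it (bot.tips_ahead is the distance from the TCP to the fingertips, in mm); z points along the fingers, y is the line along which they close (so a half turn about z gives the same grasp; the last joint's range is limited). The gripper opens to 92 mm and grips with 3 to 60 N. Pads are 19 mm wide; open, the fingers measure 130 mm over their backs; the gripper's body (75 mm by 190 mm) begins 47 mm behind the grasp point.
Start: joints at [-1.491, 0.342, 1.524, -0, 1.275, -0.146], TCP at [117.561, -511.685, 251.741] pointing down, gripper open.
Joint ranges: [-2.53, 2.53], [-0.77, 2.02], [0.04, 2.7], [-1, 4.14], [0.28, 2.66], [-3.11, 3.11]. Speed limits (rad/s): [2.57, 2.57, 3.14, 3.14, 3.14, 3.14].

### API

Orientations are given as [roll, pitch, yaw] about the fixed x, y, z axes, in that order (R = Rz(yaw) Ry(pitch) Rx(roll)).
In Python, from plant import bot gives the robot as it stands. The module is installed in compiled form; this text tells all that it offers.
- The arm moves only by the tool step_arm, never from a script. Its argument "targets" is one flat list of numbers, 7 for each row, row after row: the opening, from 0 (shut) to 1 (fully open), then the shift along the tool's x, y, z each as a share of 100 mm, from -1 to 1, then the turn, a rotation vector about the tool's x, y, z each as a share of pi/4 rad, from -1 to 1. A call has 1 to 20 rows; each row is the pose to reach, as a shift and turn from the pose commanded when the call began, along the tool's axes at that moment; what a row does not reach only later rows make up. A row lasts 1/8 s, in which the tool goes at most 62.5 mm and 10.7 degrees, less where a joint would pass 70% of its speed; a pose out of reach is approached as far as the arm can. A call with a number of a shift or a turn outside -1 to 1 is refused whole. A call with a gripper value outside its range is refused whole. The fingers move at their own pace and stop on an object; the grip force is fixed at half the most. Time passes only in rows, so rows that repeat a pose let the fingers close. It gives the time, the measured TCP pose, the force, the opening and the grip force at its end, in the units of the state.
- bot.get_obs(): the state, without advancing time (a new reading comes with each control period).
- bot.capture(name): name is "side" or "top" or "wrist"; returns (picture, depth): 420x560x3 uint8, blue, green, red; 420x560 float32, mm along the optical axis (not along the pixel's ray), 0 where there is no reading.
- bot.camera_info(name): a dict with "fx", "fy", "cx", "cy" (pixels), "camera_from_world" (4x4, takes a point from world to camera coordinates); the wrist camera has in their place "hand_eye" (4x4, takes a point from camera to tool coordinates, whose origin is the TCP and whose axes are the flange's). Camera axes: x right, y down, z forward; pixel columns grow to the right and rows downward; lengths in mm; the calibration is good to about 2 mm. A picture is of the moment at which its call begins: read the wrist's pose just before it. camera_info takes no time and is no camera call.
- bot.close_job(): hands the job in; it is judged then, once.
The state is a dict: "time": time; "joint_positions": joint angles; "dq": joint speeds; "tau": joint torques, N m; "tool_pos": TCP position; "tcp_rot": TCP orientation; "contact_force": force on the tool from outside, world axes, zero at the start; "moment": the same for the moment, N m; "grip_width": finger opening in mm; "finger_force": force on a finger pad.
Only numpy, scipy, OpenCV 4.12 (cv2) and the standard library are available. Lean on these libraries where they do the work, as an engineer would, in place of code of your own. Each camera call takes 0.05 s, during which the arm holds its last target. There are 200 camera calls.

## Working session

There is one attempt and no reset: what is moved stays moved. The work goes in short steps, Python scripts to look and compute and a tool call to move; the robot and the scene stay as the last step left them, time stands still between calls to the robot, and variables do not carry over. Pictures are saved under pics/ and viewed, at most 10 in all, crops included, and the job is handed in when it is done.

Besides the shell and the picture viewer there is one more tool, called as name(argument=value, ...) on one line, values as JSON. step_arm: Moves the arm, as the interface text tells. Shift numbers are shares of 100 mm and turn numbers shares of pi/4 rad, none past 1 either way. Its arguments: {"type":"object","properties":{"targets":{"type":"array"}},"required":["targets"]}

```bash
mkdir -p pics; python3 - <<'E'
from plant import bot
import cv2,numpy as np
print(bot.tips_ahead, bot.get_obs())
for n in("top","side"):
    im,d=bot.capture(n); cv2.imwrite(f"pics/{n}0.png",im); np.save(f"pics/{n}0.npy",d)
    print(n,bot.camera_info(n))
E
```

```text
25.0 {'time': 0.0, 'joint_positions': array([-1.49098836e+00,  3.42721819e-01,  1.52498987e+00,  1.84523089e-06,
        1.27538145e+00, -1.45974245e-01]), 'dq': array([-0.00167274,  0.00081444, -0.00039603, -0.00065421,  0.00175864,
        0.00092948]), 'tau': array([ 1.78129805e-03, -4.31234694e+01, -2.44226378e+01,  7.20161665e-02,
        5.59142022e-02, -1.54398749e-04]), 'tool_pos': array([ 117.53811018, -511.31209877,  251.05486967]), 'tcp_rot': array([-3.14010839e+00, -2.20000362e-04,  2.25781507e-01]), 'contact_force': array([-1.3910081 , -0.4292685 ,  0.72523179]), 'moment': array([-0.01019957, -0.01034147,  0.00691403]), 'finger_force': 0.0, 'grip_width': 91.69841180088973}
top {'fx': 396.81192060276766, 'fy': 396.81192060276766, 'cx': 275.6924432776506, 'cy': 209.97572093205517, 'camera_from_world': array([[ 1.40590202e-02, -9.99897554e-01, -2.68787908e-03,
         1.78040576e+01],
       [-9.92436342e-01, -1.36261525e-02, -1.22001786e-01,
         5.61749566e+02],
       [ 1.21952662e-01,  4.38277446e-03, -9.92526241e-01,
         1.28621699e+03],
       [ 0.00000000e+00,  0.00000000e+00,  0.00000000e+00,
         1.00000000e+00]])}
side {'fx': 410.5734337730402, 'fy': 410.5734337730402, 'cx': 275.4895448997495, 'cy': 209.79700151485034, 'camera_from_world': array([[ 9.28559968e-01, -3.70345218e-01,  2.49159751e-02,
        -5.16773532e+02],
       [-1.70755722e-01, -4.85804960e-01, -8.57225772e-01,
         1.66608025e+02],
       [ 3.29573770e-01,  7.91730990e-01, -5.14337603e-01,
         9.03575259e+02],
       [ 0.00000000e+00,  0.00000000e+00,  0.00000000e+00,
         1.00000000e+00]])}
```

View pics/top0.png

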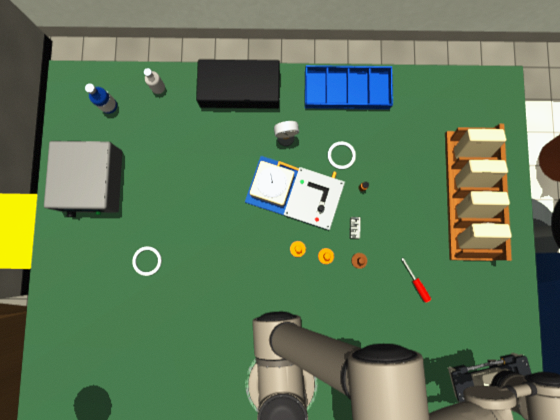

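View pics/side0.png

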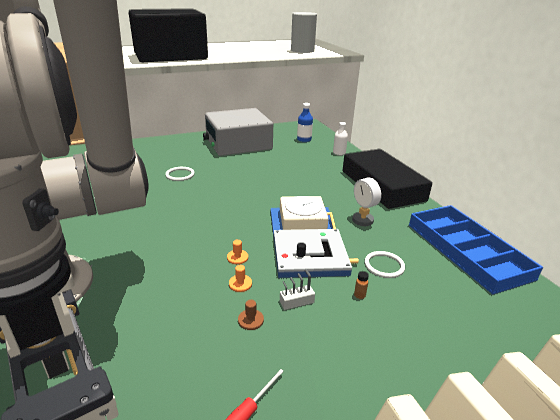

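Top view: the black knob is at about (321,209) on the grey plate, with the red mark at (317,219) and green at (302,182). Look-alikes are orange at (298,249) and (326,257), and brown at (360,261). I choose the black one and check it in a crop.

```bash
cat > h.py <<'E'
import cv2,numpy as np
from scipy.spatial.transform import Rotation as R
from plant import bot
def ray(info,uv,z,T=None):
    """pixel -> world point on plane z; T = world_from_camera"""
    if T is None: T=np.linalg.inv(info["camera_from_world"])
    d=T[:3,:3]@[(uv[0]-info["cx"])/info["fx"],(uv[1]-info["cy"])/info["fy"],1]
    return T[:3,3]+d*(z-T[2,3])/d[2]
def wristT(o,info):
    W=np.eye(4);W[:3,:3]=R.from_euler("xyz",o["tcp_rot"]).as_matrix();W[:3,3]=o["tool_pos"]
    return W@info["hand_eye"]
def blobs(m,amin):
    n,l,s,c=cv2.connectedComponentsWithStats(m.astype(np.uint8)); return [(s[i,4],c[i].round(1)) for i in range(1,n) if s[i,4]>=amin]
E
python3 - <<'E'
from h import *
im=cv2.imread("pics/top0.png");d=np.load("pics/top0.npy");I=bot.camera_info("top")
x0,y0=240,140
c=im[y0:y0+100,x0:x0+125]
cv2.imwrite("pics/crop.png",cv2.resize(c,None,fx=6,fy=6,interpolation=cv2.INTER_CUBIC))
b,g,r=[c[...,i].astype(int) for i in range(3)]
for n,m,z in(("red",(r>150)&(g<90)&(b<90),25.5),("green",(g>150)&(r<110)&(b<130),25.5),("dark",(c.max(2)<45),25.5)):
    for a,p in blobs(m,2): print(n,a,p+[x0,y0],ray(I,p+[x0,y0],z).round(1))
for uv in((321,209),(298,249),(326,257),(360,261),(287,130),(341,155),(364,187),(355,228),(402,260),(428,300)): print(uv,ray(I,uv,20).round(0),d[uv[1],uv[0]])
W=bot.camera_info("wrist");print(W)
E
```

```text
red 7 [316.7 219. ] [ 534.1 -111.8   25.5]
green 8 [302.  181.5] [660.7 -61.9  25.5]
dark 56 [285.5 142.6] [795.3  -4.6  25.5]
dark 69 [320.4 189.9] [ 632.8 -124.1   25.5]
dark 5 [361. 190.] [ 634.3 -260.8   25.5]
dark 7 [319.4 209.6] [ 565.8 -120.7   25.5]
(321, 209) [ 569. -127.   20.] 1296.9749
(298, 249) [434. -50.  20.] 1292.6656
(326, 257) [ 408. -143.   20.] 1287.9161
(360, 261) [ 397. -256.   20.] 1285.6495
(287, 130) [842.  -9.  20.] 1262.176
(341, 155) [ 756. -195.   20.] 1380.9688
(364, 187) [ 646. -272.   20.] 1312.6737
(355, 228) [ 506. -240.   20.] 1290.8724
(402, 260) [ 402. -395.   20.] 1334.5004
(428, 300) [ 273. -477.   20.] 1296.2875
{'fx': 301.0883657242332, 'fy': 301.0883657242332, 'cx': 281.6440711361548, 'cy': 214.1391968147186, 'hand_eye': array([[ 2.61038910e-04, -9.67763173e-01, -2.51861815e-01,
         6.78105437e+01],
       [ 9.99999693e-01,  4.38555644e-04, -6.48685756e-04,
         1.94586201e-01],
       [ 7.38229605e-04, -2.51861568e-01,  9.67762990e-01,
        -1.33482931e+02],
       [ 0.00000000e+00,  0.00000000e+00,  0.00000000e+00,
         1.00000000e+00]])}
```

View pics/crop.png

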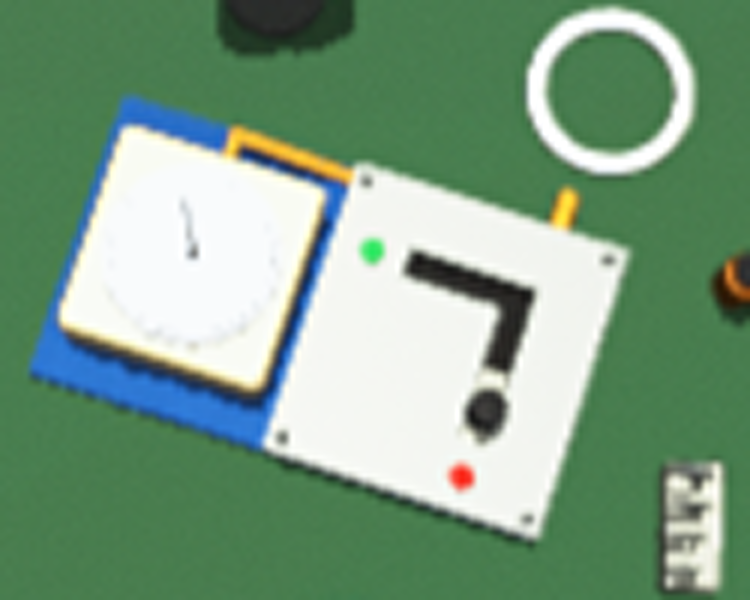

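The crop shows the black knob at about (321.2,207.5) in full-image pixels. The slot corner is near (326,190) and the green end near (309,184). Stand yaw is about -0.33 rad. I'm moving above the stand with the gripper shut, turned to align with it.

step_arm(targets=[0,0.5,-0.26,0,0,0,0.23,0,1,-0.53,0,0,0,0.47,0,1,-0.53,0,0,0,0.7,0,1,-0.53,0,0,0,0.707])

```text
time: 0.6
tool_pos: [203.6, -437.2, 251.6]
tcp_rot: [-3.142, 0.0, -0.327]
contact_force: [-0.7, -0.7, -0.3]
grip_width: 56.4
finger_force: 0.0
```

step_arm(targets=[0,0.29,-0.5,0,0,0,0,0,0.58,-1,0,0,0,0,0,0.58,-1,0,0,0,0])

```text
time: 0.98
tool_pos: [292.0, -360.0, 251.6]
tcp_rot: [-3.141, 0.0, -0.322]
contact_force: [-0.3, -0.0, -0.4]
grip_width: 26.5
finger_force: 0.0
```

step_arm(targets=[0,0.29,-0.5,0,0,0,0,0,0.58,-1,0,0,0,0,0,0.58,-1,0,0,0,0])

```text
time: 1.35
tool_pos: [379.0, -284.9, 251.5]
tcp_rot: [-3.141, 0.0, -0.323]
contact_force: [-1.6, -0.1, -0.3]
grip_width: 0.7
finger_force: 0.0
```

step_arm(targets=[0,0.29,-0.5,0,0,0,0,0,0.58,-1,0,0,0,0,0,0.58,-1,0,0,0,0])

```text
time: 1.72
tool_pos: [466.1, -209.8, 251.3]
tcp_rot: [-3.142, 0.0, -0.325]
contact_force: [-0.4, -0.9, 0.6]
grip_width: 0.2
finger_force: 0.0
```

step_arm(targets=[0,0.29,-0.5,0,0,0,0,0,0.58,-1,0,0,0,0,0,0.58,-1,0,0,0,0,0,0.58,-1,0,0,0,0,0,0.58,-1,0,0,0,0])

```text
time: 2.35
tool_pos: [551.0, -136.2, 251.7]
tcp_rot: [3.141, 0.0, -0.332]
contact_force: [0.0, -0.3, 0.5]
grip_width: 0.6
finger_force: 0.0
```

```bash
python3 - <<'E'
from h import *
o=bot.get_obs();im,d=bot.capture("wrist");cv2.imwrite("pics/w1.png",im);np.save("pics/w1.npy",d)
print(o["time"],o["tool_pos"],o["tcp_rot"],o["grip_width"],o["contact_force"])
np.save("pics/w1p.npy",np.r_[o["tool_pos"],o["tcp_rot"]])
I=bot.camera_info("wrist");T=wristT(o,I)
b,g,r=[im[...,i].astype(int) for i in range(3)]
for n,m,a0 in(("red",(r>150)&(g<90)&(b<90),20),("green",(g>150)&(r<110)&(b<130),20),("dark",im.max(2)<50,60)):
    for a,p in blobs(m,a0): print(n,a,p,ray(I,p,25.5,T).round(1),d[int(p[1]),int(p[0])])
E
```

```text
2.35 [ 551.03722756 -136.20770356  251.72785394] [ 3.14096669e+00  3.72408768e-04 -3.31554783e-01] 0.577677144970081 [ 0.00657142 -0.3200473   0.49380929]
green 147 [187.3 124.1] [662.4 -60.2  25.5] 344.8727
dark 1319 [92.8 14.1] [796.8 -10.6  25.5] 327.81674
dark 379 [376.   65.9] [ 651.4 -279.8   25.5] 297.0823
dark 132 [360.9  82.5] [ 640.5 -259.8   25.5] 331.0332
dark 261 [231.5 119.7] [ 650.4 -109.8   25.5] 357.49173
dark 146 [264.5 148.5] [ 607.9 -134.5   25.5] 367.01447
dark 155 [266.8 184.7] [ 566.9 -122.7   25.5] 329.3899
dark 72 [376.1 210.8] [ 492.7 -239.    25.5] 366.83792
dark 3693 [188.6 259.3] [508.7   4.9  25.5] 78.773445
dark 3658 [367.5 258.4] [ 435.1 -212.8   25.5] 79.57445
dark 286 [281.3 258.1] [ 471.5 -108.3   25.5] 148.40541
dark 129 [278.1 309.3] [402.9 -80.1  25.5] 126.46109
dark 2586 [218.2 310.8] [427.   -3.   25.5] 76.7132
dark 114 [284.9 307.5] [402.5 -89.7  25.5] 125.46977
dark 1669 [337.  309.7] [ 376.5 -154.9   25.5] 77.960594
dark 20418 [289.9 346.5] [342.3 -76.5  25.5] 60.602734
dark 94 [547.5 377.9] [ 171.7 -410.2   25.5] 58.484913
dark 421 [553.1 404.4] [ 121.  -412.7   25.5] 72.37155
dark 400 [459.3 417.9] [ 141.2 -276.9   25.5] 100.31101
```

View pics/w1.png

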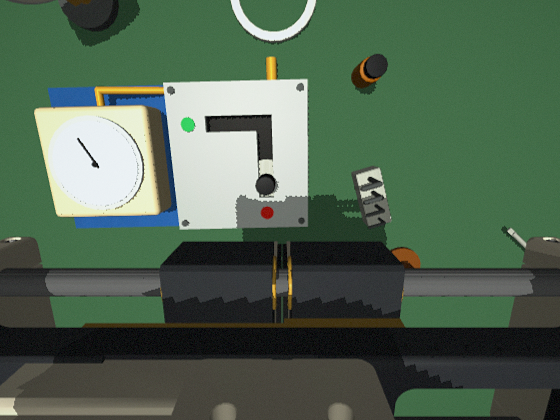

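The wrist view shows the knob top at about (265,184), the red mark at (267,212) and green at (187,124). The slot's outer corner is at (272,115), its green end at (205,124), and the plate screws are at (170,90), (300,87), (302,221) and (185,223). Next I get positions in the stand frame.

```bash
python3 - <<'E'
from h import *
im=cv2.imread("pics/w1.png");p=np.load("pics/w1p.npy");o=dict(tool_pos=p[:3],tcp_rot=p[3:]);I=bot.camera_info("wrist");T=wristT(o,I)
g=255-cv2.cvtColor(im,cv2.COLOR_BGR2GRAY)
S=[]
for u,v in((170,90),(300,87),(302,221),(185,223)):
    w=g[v-6:v+7,u-6:u+7].astype(float);w=np.clip(w-w.min()-60,0,None);yy,xx=np.mgrid[-6:7,-6:7]
    q=(u+(w*xx).sum()/w.sum(),v+(w*yy).sum()/w.sum());S.append(ray(I,q,25.5,T)[:2]);print(np.round(q,1),S[-1].round(1))
S=np.array(S);c=S.mean(0);v=(S[0]-S[3])+(S[1]-S[2]);yaw=np.arctan2(v[1],v[0])
print("centre",c,"yaw",yaw,[np.linalg.norm(S[i]-S[i-1]).round(1) for i in range(4)])
M=np.array([[np.cos(yaw),np.sin(yaw)],[-np.sin(yaw),np.cos(yaw)]])
for n,uv,z in(("knobtop",(265.5,184),57.5),("outer corner",(272,115),25.5),("end upper",(205.5,117),25.5),("end lower",(205.5,131.5),25.5),("red",(267,212),25.5),("green",(187.3,124.1),25.5),("tcp",None,0)):
    w=ray(I,uv,z,T)[:2] if uv else o["tool_pos"][:2]
    print(n,w.round(1),(M@(w-c)).round(1))
E
```

```text
[170.5  90.1] [702.  -57.1]
[300.   86.7] [ 658.3 -194.6]
[302.2 221.8] [ 508.8 -148.6]
[185.1 222.9] [554.9 -10.4]
centre [ 605.98597371 -102.66142181] yaw -0.3028999169254037 [np.float64(154.3), np.float64(144.3), np.float64(156.4), np.float64(145.7)]
knobtop [ 572.4 -124.8] [-25.4 -31.1]
outer corner [ 640.2 -155.2] [ 48.3 -39.9]
end upper [662.8 -82.9] [48.3 35.8]
end lower [648.1 -76.7] [32.4 37.3]
red [ 534.9 -111.5] [-65.2 -29.6]
green [662.4 -60.2] [41.2 57.4]
tcp [ 551.  -136.2] [-42.4 -48.4]
```

step_arm(targets=[0,-0.16,-0.18,0.3,0,0,-0.037,0,-0.16,-0.18,0.8,0,0,-0.037,0,-0.16,-0.18,1,0,0,-0.037,0,-0.16,-0.18,1,0,0,-0.037])

```text
time: 2.9
tool_pos: [541.5, -112.6, 150.6]
tcp_rot: [3.142, 0.003, -0.301]
contact_force: [0.7, -0.5, 1.4]
grip_width: 0.6
finger_force: 0.0
```

```bash
cat >> h.py <<'E'
C=np.array([606.,-102.7]);YAW=-.303
M=np.array([[np.cos(YAW),np.sin(YAW)],[-np.sin(YAW),np.cos(YAW)]])
def st():
    o=bot.get_obs();print(o["time"],"stand xy",(M@(o["tool_pos"][:2]-C)).round(1),"z",o["tool_pos"][2].round(1),"yaw",o["tcp_rot"][2].round(3),"F stand",(M@o["contact_force"][:2]).round(1),o["contact_force"][2].round(1))
E
python3 -c "
from h import *
st()
im,d=bot.capture('wrist');cv2.imwrite('pics/w2.png',im)"
```

```text
2.9 stand xy [-58.6 -28.7] z 150.6 yaw -0.301 F stand [ 0.8 -0.3] 1.4
```

View pics/w2.png

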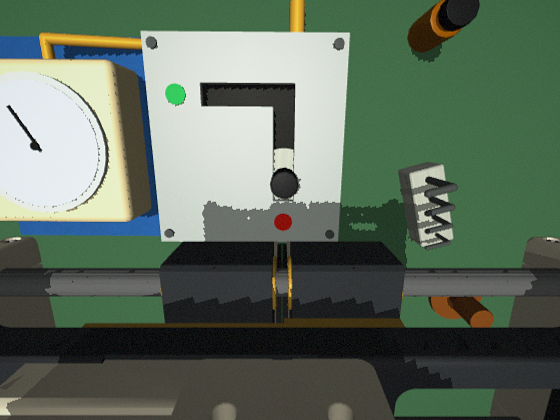

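The wrist view shows the knob at (285,184), straight ahead of the shut fingertips at (282,245), with the red mark at (283,222). The fingers are clear of it, so I descend.

step_arm(targets=[0,0,0.015,0.45,0,0,0,0,0,0.015,0.75,0,0,0,0,0,0.015,0.88,0,0,0,0,0,0.015,0.88,0,0,0])

```text
time: 3.45
tool_pos: [542.7, -113.8, 64.3]
tcp_rot: [3.141, -0.001, -0.301]
contact_force: [0.4, -0.2, 0.2]
grip_width: 0.4
finger_force: 0.0
```

```bash
python3 -c "
from h import *
st()"
```

```text
3.45 stand xy [-57.1 -29.5] z 64.3 yaw -0.301 F stand [ 0.5 -0.1] 0.2
```

step_arm(targets=[0,0.06,0,0,0,0,0,0,0.1,0,0,0,0,0,0,0.14,0,0,0,0,0,0,0.18,0,0,0,0,0,0,0.22,0,0,0,0,0,0,0.26,0,0,0,0,0,0,0.3,0,0,0,0,0,0,0.34,0,0,0,0,0,0,0.38,0,0,0,0,0,0,0.42,0,0,0,0,0,0,0.46,0,0,0,0,0,0,0.5,0,0,0,0,0,0,0.54,0,0,0,0,0,0,0.58,0,0,0,0,0,0,0.62,0,0,0,0,0,0,0.66,0,0,0,0,0,0,0.7,0,0,0,0,0,0,0.72,0,0,0,0,0,0,0.74,0,0,0,0,0,0,0.74,0,0,0,0,0])

```text
time: 5.95
tool_pos: [613.2, -135.4, 63.7]
tcp_rot: [3.142, -0.0, -0.3]
contact_force: [0.4, -0.2, 0.4]
grip_width: 0.4
finger_force: 0.0
```

```bash
cat >> h.py <<'E'
def knob(name):
    o=bot.get_obs();I=bot.camera_info("wrist");T=wristT(o,I);im,d=bot.capture("wrist");cv2.imwrite(f"pics/{name}.png",im)
    v,u=np.mgrid[:420,:560];X=np.stack([(u-I["cx"])/I["fx"]*d,(v-I["cy"])/I["fy"]*d,d],-1)@T[:3,:3].T+T[:3,3]
    P=(X[...,:2]-C)@M.T
    m=(im.max(2)<80)&(d>0)&(abs(X[...,2]-57.5)<5)&(abs(P[...,0])<75)&(abs(P[...,1])<60)
    for a,p in blobs(m,40):
        print("knob-top blob",a,p,(M@(ray(I,p,57.5,T)[:2]-C)).round(1))
E
python3 -c "
from h import *
st();knob('w3')"
```

```text
5.95 stand xy [ 16.6 -29.1] z 63.7 yaw -0.3 F stand [ 0.4 -0.1] 0.4
knob-top blob 1428 [281.5 231.1] [ 39.5 -28.9]
```

View pics/w3.png

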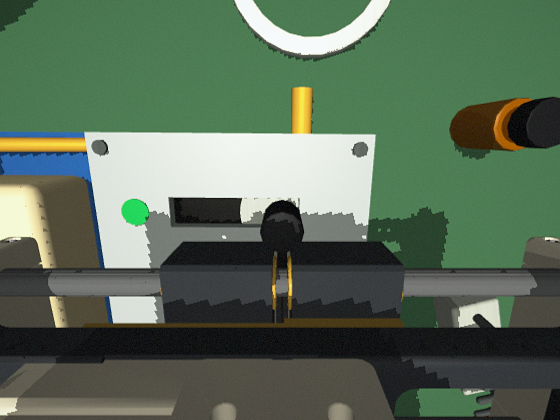

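The knob top is at about (282,218) in the picture, close to the corner column. I'll push gently until the wall is felt.

step_arm(targets=[0,0.01,0,0,0,0,0,0,0.02,0,0,0,0,0,0,0.03,0,0,0,0,0,0,0.04,0,0,0,0,0,0,0.04,0,0,0,0,0])

```text
time: 6.62
tool_pos: [617.0, -136.6, 63.7]
tcp_rot: [3.141, -0.0, -0.3]
contact_force: [-0.8, -0.1, -0.8]
grip_width: 0.7
finger_force: 0.1
```

```bash
python3 -c "
from h import *
st();knob('w4')"
```

```text
6.625 stand xy [ 20.6 -29.1] z 63.7 yaw -0.3 F stand [-0.7 -0.3] -0.8
knob-top blob 1425 [281.6 231.3] [ 43.4 -28.9]
```

step_arm(targets=[0,0.01,0,0,0,0,0,0,0.02,0,0,0,0,0,0,0.02,0,0,0,0,0])

```text
time: 7.05
tool_pos: [617.7, -136.8, 63.7]
tcp_rot: [3.141, 0.003, -0.3]
contact_force: [-4.0, 2.7, 2.8]
grip_width: 0.6
finger_force: 2.7
```

```bash
python3 -c "
from h import *
st()"
```

```text
7.05 stand xy [ 21.3 -29. ] z 63.7 yaw -0.3 F stand [-4.6  1.4] 2.8
```

The wall is felt with the tool at 21.3 mm, so the knob is at about 42 mm and in the corner. I back off and go round to its -y side.

step_arm(targets=[0,-0.1,0,0,0,0,0,0,-0.22,0,0,0,0,0,0,-0.22,0,0,0,0,0,0,-0.22,0.22,0,0,0,0,0,-0.22,0.44,0,0,0,0,0,-0.22,0.44,0,0,0,0,0,0,0.44,0,0,0,0,0,0.19,0.44,0,0,0,0,0,0.19,0.44,0,0,0,0,0,0.19,0.44,0,0,0,0])

```text
time: 8.3
tool_pos: [623.1, -184.5, 63.3]
tcp_rot: [-3.141, 0.001, -0.301]
contact_force: [0.3, -0.0, 0.1]
grip_width: 0.4
finger_force: 0.0
```

```bash
python3 -c "
from h import *
st();knob('w5')"
```

```text
8.3 stand xy [ 40.8 -73. ] z 63.3 yaw -0.301 F stand [0.3 0.1] 0.1
```

View pics/w5.png

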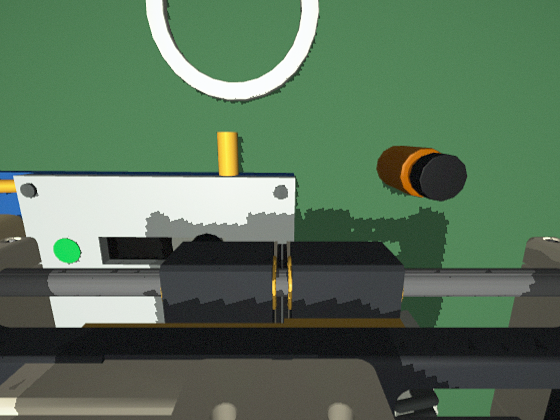

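The knob's top just shows at (208,238), still in the corner, and the fingers are to its right. Now I push along +y.

step_arm(targets=[0,0,-0.05,0,0,0,0,0,0,-0.1,0,0,0,0,0,0,-0.14,0,0,0,0,0,0,-0.18,0,0,0,0,0,0,-0.22,0,0,0,0,0,0,-0.26,0,0,0,0,0,0,-0.3,0,0,0,0,0,0,-0.34,0,0,0,0,0,0,-0.38,0,0,0,0,0,0,-0.42,0,0,0,0,0,0,-0.46,0,0,0,0,0,0,-0.5,0,0,0,0,0,0,-0.54,0,0,0,0,0,0,-0.58,0,0,0,0,0,0,-0.62,0,0,0,0,0,0,-0.66,0,0,0,0,0,0,-0.68,0,0,0,0,0,0,-0.7,0,0,0,0,0,0,-0.7,0,0,0,0])

```text
time: 10.72
tool_pos: [644.6, -117.7, 63.7]
tcp_rot: [-3.142, -0.0, -0.3]
contact_force: [0.1, -0.6, -1.2]
grip_width: 0.0
finger_force: 0.0
```

```bash
python3 -c "
from h import *
st();knob('w6')
im,d=bot.capture('top');cv2.imwrite('pics/t6.png',cv2.resize(im[140:240,240:365],None,fx=5,fy=5))
im,d=bot.capture('side');s=cv2.resize(im[180:290,220:400],None,fx=4,fy=4);cv2.imwrite('pics/s6.png',s)"
```

```text
10.725 stand xy [41.4 -2.8] z 63.7 yaw -0.3 F stand [ 0.2 -0.5] -1.2
knob-top blob 82 [281.6 256.6] [51.  -2.7]
```

View pics/s6.png

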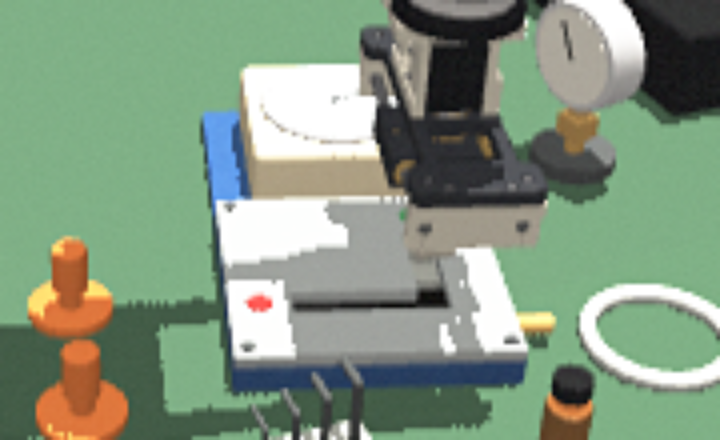

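The side view shows both slot legs empty where visible, so the knob is moving ahead behind the gripper. I creep on until the end is felt.

step_arm(targets=[0,0,-0.015,0,0,0,0,0,0,-0.03,0,0,0,0,0,0,-0.045,0,0,0,0,0,0,-0.045,0,0,0,0])

```text
time: 11.38
tool_pos: [645.9, -113.4, 63.6]
tcp_rot: [3.142, 0.0, -0.3]
contact_force: [0.1, -0.1, 0.3]
grip_width: 0.5
finger_force: 0.0
```

step_arm(targets=[0,0,-0.01,0,0,0,0,0,0,-0.02,0,0,0,0,0,0,-0.03,0,0,0,0,0,0,-0.03,0,0,0,0])

```text
time: 11.88
tool_pos: [646.9, -112.1, 64.4]
tcp_rot: [3.14, -0.001, -0.301]
contact_force: [-2.8, -5.5, 3.2]
grip_width: 0.5
finger_force: 3.3
```

```bash
python3 -c "
from h import *
st()"
```

```text
11.875 stand xy [41.8  3.3] z 64.4 yaw -0.301 F stand [-1.  -6.1] 3.2
```

The end is felt at tool y = 3.3 mm. I back off, lift and check.

step_arm(targets=[0,0,0.2,0,0,0,0,0,0,0.4,0,0,0,0,0,0,0.4,-0.4,0,0,0,0,-0.4,0.4,-0.9,0,0,0,0,-0.8,0.4,-1,0,0,0,0,-0.8,0.4,-1,0,0,0,0,-0.8,0.4,-1,0,0,0])

```text
time: 12.75
tool_pos: [558.9, -126.2, 163.8]
tcp_rot: [3.142, -0.001, -0.301]
contact_force: [-0.2, -0.4, -0.6]
grip_width: 0.2
finger_force: 0.0
```

```bash
python3 -c "
from h import *
st();knob('w7')"
```

```text
12.75 stand xy [-37.9 -36.5] z 163.8 yaw -0.301 F stand [-0.1 -0.4] -0.6
knob-top blob 645 [195.8 118.1] [42.8 29.1]
```

View pics/w7.png

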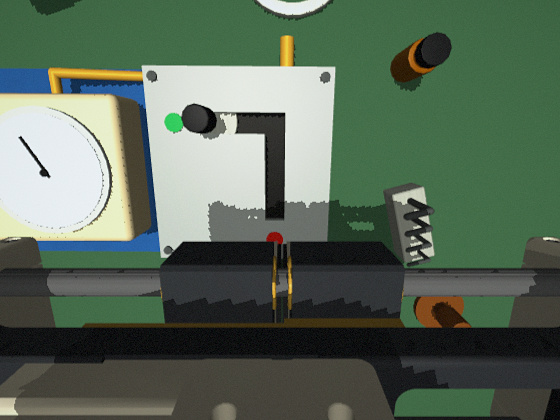

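The knob is at the green end, with its top at (196,118), which gives stand (42.8, 29.1). It is upright, the rest of the slot is empty, the bystanders are in place and the gripper is clear. I hand the job in.

```bash
python3 -c "
from plant import bot
print(bot.close_job())"
```

```text
the job is handed in; nothing more can be done
None
```

The knob was pushed from outside into the corner and then home to the green end, measured at stand (42.8, 29.1) mm with the gripper clear and no bystander seen disturbed; the job is handed in, but no verdict came back.

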